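# Hang the rinsed sample bottles on the drain rail and cover the wash tub

## Robot

A 7-joint arm with a two-finger parallel gripper is mounted at the origin on the work surface. World frame = base frame: x ahead of the robot, y to its left, z up, the work surface at z = 0. Lengths are in m, angles in rad, forces in N, time in s.
With the tool pointing down it reaches from about 0.4 to 0.85 m from the base axis. Payload 10.4 kg.
Tool frame: the origin (TCP) lies midway between the tips of the shut fingers; the grasp point (between the pads) lies 19 mm behind it; z points along the fingers, x is the direction in which the jaws open and shut, and the axes are right-handed (so a half turn about z gives the same grasp; the last joint's range is limited). The gripper opens to 87 mm and grips with 3 to 60 N. Pads are 19 mm wide; open, the fingers measure 117 mm over their backs; the gripper's body (75 mm by 190 mm) begins 51 mm behind the grasp point.
Start: joints at [1.186, 0.332, -0.065, 1.46, 0.022, 1.35, -0.088], TCP at [0.221, -0.585, 0.223] pointing down, gripper open.
Joint ranges: [-2.6, 2.6], [-0.5, 2.12], [-1.47, 1.34], [0.16, 2.42], [-1.27, 4.41], [0.06, 2.06], [-2.6, 2.6]. Speed limits (rad/s): [2.22, 2.22, 2.79, 2.79, 3.14, 3.14, 3.14].

## Interface

Orientations are given as a unit quaternion [x, y, z, w].
In Python, from station import robot gives the robot as it stands.
- The arm moves only by the tool carry_out, never from a script. Its argument "deltas" is a list that holds one entry, the list of rows, each a list of 6 numbers: the shift along the tool's x, y, z in m, then the turn, a rotation vector about the tool's x, y, z in rad. In form: [[[tx, ty, tz, wx, wy, wz], ...]]. A call has 1 to 5 rows; each row shifts and turns the commanded pose from where the row before left it, along the tool's axes as they then stand; what a row does not reach is not made up. A row lasts 1/10 s, in which the tool goes at most 50 mm and 8.59 degrees, less where a joint would pass 70% of its speed; a pose out of reach is approached as far as the arm can. A call with a gripper value outside its range is refused whole. "claw" is the finger opening in m, from 0 to 0.087, set as the call begins (left out, the last holds). The fingers move at their own pace and stop on an object; "squeeze" is the grip in N (left out, the last holds). Time passes only in rows, so rows that do not move let the fingers close. It gives the time, the measured TCP pose, the force and the opening at its end, in the units of the state.
- robot.observe(): the state, without advancing time (a new reading comes with each control period).
- robot.snapshot(name): name is "side" or "top" or "wrist"; returns the picture (420x560x3 uint8, blue, green, red); there is no depth.
- robot.camera_params(name): a dict with "intrinsics" (3x3 intrinsics, pixels), "position" and "attitude" of the camera in the world. Camera axes: x right, y down, z forward; pixel columns grow to the right and rows downward; lengths in m; the calibration is good to about 2 mm. A picture is of the moment at which its call begins: read the wrist's pose just before it. camera_params takes no time and is no camera call; for the wrist camera it gives the pose at the moment of the call.
- robot.job_done(): hands the job in, once; it reports no verdict.
The state is a dict: "t": time; "joint_pos": joint angles; "dq": joint speeds; "effort": joint torques, N m; "position": TCP position; "ee_rot": TCP orientation; "contact_force": force on the tool from outside, world axes, zero at the start; "wrist_torque": the same for the moment, N m; "finger_gap": opening from 0.0 (shut) to 1.0 (fully open).
Only numpy, scipy, OpenCV 4.12 (cv2) and the standard library are available. Lean on these libraries where they do the work, as an engineer would, in place of code of your own. Each camera call takes 0.05 s, during which the arm holds its last target. There are 200 camera calls.

## Task

Take every bottle that stands in the black wash tub by the tab of its hook carrier, hang it on the upper part of the sloping white rail and let go, so that it runs down by itself to the stop or to the bottle before it. When all of them hang there at rest, push the keeper pin at the rail's upper end fully down, and after that lay the grey cover on the emptied tub and press it down until it sits fully home, level with the rim all round. Leave the other things on the bench where they are and knock nothing over.

Things in the scene. Friction and masses are not known exactly. Their poses are not given: they have to be found in the camera images.
- track: White plastic rail, a flat bar 8 mm wide, 18 mm deep, on a stand, sloping 0.16 rad down to the robot's left. Origin: middle of its top edge, 195 mm up. y points down the slope along the bar, x level away from the robot, z square to the top edge. It runs from y = -190 (upper end) to +150 mm. Two posts hold it from behind, 60 mm back at y -180 and +142; front and below are open (tray 12 mm high).
- load_point (a point): Point on the rail's top edge, 100 mm up the slope from its middle: a good place to hang carriers. Axes as the rail's. A carrier let go here rolls by itself, in about a second, to the stop or the carrier before it; they queue 50 mm apart. Seated, a carrier leans with the slope, its tab's listed point 25 mm above the top edge.
- stop_face (a point): On the uphill face of the black stop block, 138 mm down the slope from the rail's middle, 6 mm above the top edge; the block is 34 mm wide and stands 24 mm above the rail. The first carrier rests with its centre 25 mm uphill of this face.
- keeper_top (a point): Top centre of the keeper's round black head (26 mm across, 8 mm thick) on an upright 8 mm steel pin over the rail's upper end, 178 mm from the rail's middle; 295 mm above the bench when up. Its arm, 262 mm high, comes from the post behind. Push straight down from above: 18 mm against steady friction of about 5 N; it stays where left.
- keeper (a joint): How far the keeper pin is pushed down, m: 0 up, 0.018 fully down (the rail's upper end is then closed).
- tub: Black open wash tub, 158 (x) x 200 (y) mm outside, 48 mm high, fixed. Origin: centre of its underside. Floor and walls 4 mm thick. At both y ends a ledge 14 mm wide, 40 mm up, carries a grey seal strip along x, 89 mm from the middle, standing 5 mm proud of the ledge (top 45 mm up). Bottles stand inside in two rows along y, a nearer and a farther one, places 72 mm apart.
- seal_l (a joint): How far the seal strip at the tub's +y end is pressed in, m: 0 proud, 0.005 fully pressed. It takes about 4 N and stays pressed.
- seal_r (a joint): The same for the strip at the tub's -y end.
- cover_grip (a point): Tub's cover: grey plate 142 (x) x 184 (y) x 8 mm, 160 g, with an upright black grip block on its middle, 16 (x) x 50 (y) x 32 mm high. This point is on the block's axis, 26 mm above the plate's underside; z up. It fits the rim with 4 mm play, x along the tub's x either way round, first lies 5 mm high on the seals; pressed home (8 to 10 N) its top is level with the rim, this point 66 mm up.
- carrier1_grip (a point): Sample bottle (36 mm diameter, cap top at 85 mm) in a steel hook carrier, 185 mm high in all, 140 g, standing in the tub; may be absent. This point: on the bottle's axis in the black grip tab on top (12 (x) x 24 (y) mm, 36 mm high), 20 mm below its top, 165 mm above the bottle's underside. Carrier axes, z up. carrier2 to 4 are the same, with more told there.
- carrier2_grip (a point): Bottle like carrier1, same point and axes; may be absent. The hook is a saddle 50 mm long (y), reaching from x = -22 to +12 mm; its top is 16 mm below this point. Under it run two rollers, 16 mm across, in line along y, their undersides 25 mm below this point. Lips on both sides reach to 35 mm below it and leave a 16 mm wide slot along y, centred on the axis, that fits over the rail.
- carrier3_grip (a point): Bottle like carrier1, same point and axes; may be absent. A strap on the -x side, 19 to 22 mm off the axis, joins saddle and bottle; on the +x side it is open, 45 mm high, between lip and cap.
- carrier4_grip (a point): Bottle like carrier1, same point and axes; may be absent. To hang one: from the robot's side of the rail, carrier x along the rail's x, this point about 50 mm above the top edge (lips above the rail, cap below it), go in until slot and rail are in line, then lower until the rollers rest on the rail, and let go.
- plain1: Plain sample bottle without a carrier, 36 mm diameter, 85 mm high, standing about; leave it alone. Origin: centre of its underside.
- plain2: Plain sample bottle without a carrier, 36 mm diameter, 85 mm high, standing about; leave it alone. Origin: centre of its underside.
- plain3: Plain sample bottle without a carrier, 36 mm diameter, 85 mm high, standing about; leave it alone. Origin: centre of its underside.
- beaker: Clear plastic beaker, 80 mm across, 110 mm high; leave it alone. Origin: centre of its underside.
- eraser: Small white block, 45 x 22 x 14 mm; leave it alone. Origin: centre of its underside.
- tape: Paper ring (tape core), 90 mm across, 20 mm high; leave it alone. Origin: centre of its underside.
- marker: Black marker pen, 120 mm long, 12 mm thick, lying; leave it alone. Origin: its underside, 50 mm from its rear end.
Things that resemble listed ones, but are neither listed nor needed, are in the scene too. Leave any blue, purple or red look-alike of the part that bears carrier4_grip alone.

How it is judged:
On the way, in this order (a step that is already met when the one before it is completed fails the run):
1. Every bottle carrier hangs on the rail, let go and at rest, queued without gaps at the stop (x of carrier1_grip in the frame of track between -0.008 and 0.008 m and z of carrier1_grip in the frame of track between 0.019 and 0.031 m and linear speed of each of carrier1, carrier2, carrier3, carrier4 below 0.03 m/s and contact force between the fingers and carrier1 below 0.1 N and (y of carrier1_grip in the frame of track above 0.104 m or (y of carrier1_grip in the frame of carrier2_grip between -0.058 and -0.042 m and distance between carrier1_grip and carrier2_grip below 0.06 m) or (y of carrier1_grip in the frame of carrier3_grip between -0.058 and -0.042 m and distance between carrier1_grip and carrier3_grip below 0.06 m) or (y of carrier1_grip in the frame of carrier4_grip between -0.058 and -0.042 m and distance between carrier1_grip and carrier4_grip below 0.06 m)) and x of carrier2_grip in the frame of track between -0.008 and 0.008 m and z of carrier2_grip in the frame of track between 0.019 and 0.031 m and contact force between the fingers and carrier2 below 0.1 N and (y of carrier2_grip in the frame of track above 0.104 m or (y of carrier2_grip in the frame of carrier1_grip between -0.058 and -0.042 m and distance between carrier2_grip and carrier1_grip below 0.06 m) or (y of carrier2_grip in the frame of carrier3_grip between -0.058 and -0.042 m and distance between carrier2_grip and carrier3_grip below 0.06 m) or (y of carrier2_grip in the frame of carrier4_grip between -0.058 and -0.042 m and distance between carrier2_grip and carrier4_grip below 0.06 m)) and x of carrier3_grip in the frame of track between -0.008 and 0.008 m and z of carrier3_grip in the frame of track between 0.019 and 0.031 m and contact force between the fingers and carrier3 below 0.1 N and (y of carrier3_grip in the frame of track above 0.104 m or (y of carrier3_grip in the frame of carrier1_grip between -0.058 and -0.042 m and distance between carrier3_grip and carrier1_grip below 0.06 m) or (y of carrier3_grip in the frame of carrier2_grip between -0.058 and -0.042 m and distance between carrier3_grip and carrier2_grip below 0.06 m) or (y of carrier3_grip in the frame of carrier4_grip between -0.058 and -0.042 m and distance between carrier3_grip and carrier4_grip below 0.06 m)) and x of carrier4_grip in the frame of track between -0.008 and 0.008 m and z of carrier4_grip in the frame of track between 0.019 and 0.031 m and contact force between the fingers and carrier4 below 0.1 N and (y of carrier4_grip in the frame of track above 0.104 m or (y of carrier4_grip in the frame of carrier1_grip between -0.058 and -0.042 m and distance between carrier4_grip and carrier1_grip below 0.06 m) or (y of carrier4_grip in the frame of carrier2_grip between -0.058 and -0.042 m and distance between carrier4_grip and carrier2_grip below 0.06 m) or (y of carrier4_grip in the frame of carrier3_grip between -0.058 and -0.042 m and distance between carrier4_grip and carrier3_grip below 0.06 m))), for 0.3 s.
2. The keeper pin is pushed fully down (all of step 1 and value of joint keeper above 0.014 m), for 0.2 s.
3. The cover lies in the tub's rim, pressed home and level (x of cover_grip in the frame of tub between -0.008 and 0.008 m and y of cover_grip in the frame of tub between -0.008 and 0.008 m and z of cover_grip in the frame of tub between 0.063 and 0.068 m and angle between cover_grip's own z axis and vertical below 0.025 rad), for 0.2 s.
At the end, for the whole second after the job is handed in: All bottles hang on the rail at rest, the first within 9 mm of the stop, the rest within 8 mm of the one before; the keeper is down 14 mm or more; the cover is let go in the rim, within 8 mm of centre, 2 mm of fully home and 1.4 degrees of level (all of step 2 and all of step 3 and contact force between the fingers and cover below 0.1 N and linear speed of cover below 0.02 m/s); the robot touches nothing.
It fails at once if A bottle carrier or plain bottle is knocked over (angle between any of carrier1_grip, carrier2_grip, carrier3_grip, carrier4_grip, plain1, plain2, plain3's own z axis and vertical above 0.8 rad).
It fails at once if Something that does not belong to the job (plain bottles, beaker, tape, eraser, marker) is moved by more than 40 mm (distance of any of plain1, plain2, plain3, beaker, eraser, tape, marker from where it was at the start of the episode above 0.04 m).
It fails at once if A carrier is led or pushed by the fingers on the lower half of the rail instead of running down by itself ((y of carrier1_grip in the frame of track above 0.02 m and z of carrier1_grip in the frame of track between 0.01 and 0.031 m and x of carrier1_grip in the frame of track between -0.008 and 0.008 m and contact force between the fingers and carrier1 above 1 N) or (y of carrier2_grip in the frame of track above 0.02 m and z of carrier2_grip in the frame of track between 0.01 and 0.031 m and x of carrier2_grip in the frame of track between -0.008 and 0.008 m and contact force between the fingers and carrier2 above 1 N) or (y of carrier3_grip in the frame of track above 0.02 m and z of carrier3_grip in the frame of track between 0.01 and 0.031 m and x of carrier3_grip in the frame of track between -0.008 and 0.008 m and contact force between the fingers and carrier3 above 1 N) or (y of carrier4_grip in the frame of track above 0.02 m and z of carrier4_grip in the frame of track between 0.01 and 0.031 m and x of carrier4_grip in the frame of track between -0.008 and 0.008 m and contact force between the fingers and carrier4 above 1 N)).
Of carrier1, carrier2, carrier3, carrier4 only 2 to 4 are there at a start; the rules pass over those that are not, and their reading is None.
At some moment in a run one of cover may be knocked a few centimetres aside while the robot is not near it.
It also fails if it takes over 210 s, if anything falls off the work surface, if the arm or the gripper's body presses on something with over 40 N, if the wrist force passes 120 N, or if a joint passes its speed limit or range.

## Working session

There is one attempt and no reset: what is moved stays moved. The work goes in short steps, Python scripts to look and compute and a tool call to move; the robot and the scene stay as the last step left them, time stands still between calls to the robot, and variables do not carry over. Pictures are saved under pics/ and viewed, about 12 in all and at most 16, crops included, and the job is handed in when it is done.

Besides the shell and the picture viewer there is one more tool, called after "Emit:" as name(argument=value, ...), one argument or row to a line, values as JSON. carry_out: Moves the arm, as the interface text tells. Its arguments: {"type":"object","properties":{"deltas":{"type":"array","items":{"type":"array","items":{"type":"array","items":{"type":"number"}}}},"claw":{"type":"number"},"squeeze":{"type":"number"}},"required":["deltas"]}

```bash
mkdir -p pics; ls; python3 - <<'E'
from station import robot
import cv2,json
s=robot.observe();print({k:s[k] for k in('t','position','ee_rot','contact_force','finger_gap')})
for n in('side','top'):
    print(n,robot.camera_params(n)); im=robot.snapshot(n); cv2.imwrite(f'pics/{n}0.png',im)
    cv2.imwrite(f'pics/{n}0b.png',cv2.resize(im,(800,600),interpolation=cv2.INTER_CUBIC))
E
```

```text
pics
{'t': 0.0, 'position': array([ 0.22111967, -0.5841825 ,  0.2217551 ]), 'ee_rot': array([ 8.22798690e-01, -5.68332505e-01, -5.78267409e-04, -3.80907471e-04]), 'contact_force': array([ 0.11305164, -0.9055742 ,  0.05321802]), 'finger_gap': 1.0019493877277061}
side {'intrinsics': array([[450.25541619,   0.        , 287.4122687 ],
       [  0.        , 450.25541619, 211.37213074],
       [  0.        ,   0.        ,   1.        ]]), 'position': array([0.04134009, 1.06848782, 0.91913364]), 'attitude': array([-0.18751963,  0.85952349, -0.46554949,  0.09653718])}
top {'intrinsics': array([[427.97393703,   0.        , 279.74084402],
       [  0.        , 427.97393703, 210.72476469],
       [  0.        ,   0.        ,   1.        ]]), 'position': array([0.31944131, 0.0122402 , 1.16564616]), 'attitude': array([-0.69681889,  0.71127107, -0.06417279,  0.06647367])}
```

View pics/side0b.png

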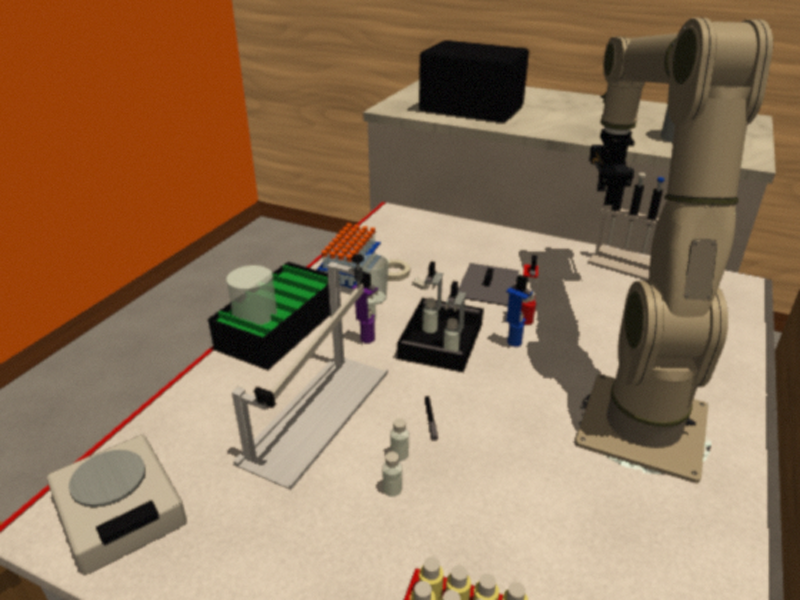

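View pics/top0b.png

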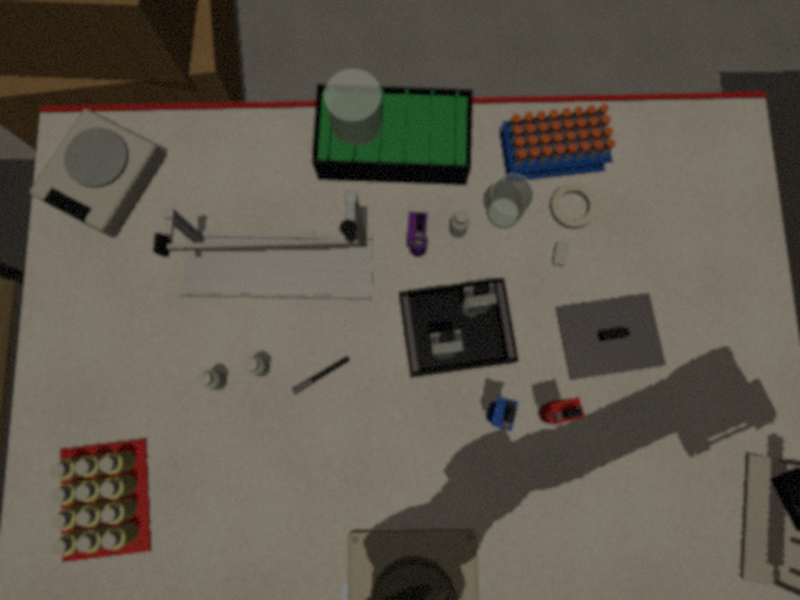

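The side view (800x600) shows the tub at about (440,335) with two white carriers at (430,290) and (453,318). The blue (518,310), red (530,290) and purple (365,310) look-alikes stand outside it. In the top view the tub is at (458,328), the rail runs from (160,243) to (350,235), and the cover is at (610,335). I'll enlarge these to confirm and measure.

```bash
python3 - <<'E'
import cv2,numpy as np
t=cv2.imread('pics/top0.png'); s=cv2.imread('pics/side0.png')
def c(im,x,y,w,h,W,H):
    p=cv2.resize(im[y:y+h,x:x+w],(W,H),interpolation=cv2.INTER_CUBIC)
    p=np.clip(p.astype(float)*1.5,0,255).astype('uint8')
    for k in range((x//10+1)*10,x+w,10):
        u=int((k-x+.5)*W/w); cv2.line(p,(u,0),(u,4 if k%20 else 9),(0,255,255),1)
        if k%20==0: cv2.putText(p,str(k),(u-10,20),0,.35,(0,0,255),1)
    for k in range((y//10+1)*10,y+h,10):
        v=int((k-y+.5)*H/h); cv2.line(p,(0,v),(5,v),(0,255,255),1)
        if k%20==0: cv2.putText(p,str(k),(8,v+4),0,.35,(0,0,255),1)
    return p
a=c(t,275,185,100,85,400,340); b=c(t,380,195,100,85,400,340)
d=c(t,100,125,200,65,800,260)
cv2.imwrite('pics/m1.png',np.vstack([np.hstack([a,b]),d]))
a=c(s,270,175,120,90,480,360);b=c(s,155,175,120,160,320,427)
e=np.zeros((427,800,3),'uint8');e[:360,:480]=a;e[:,480:]=b
cv2.imwrite('pics/m2.png',e)
E
```

```text
(no output)
```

View pics/m1.png

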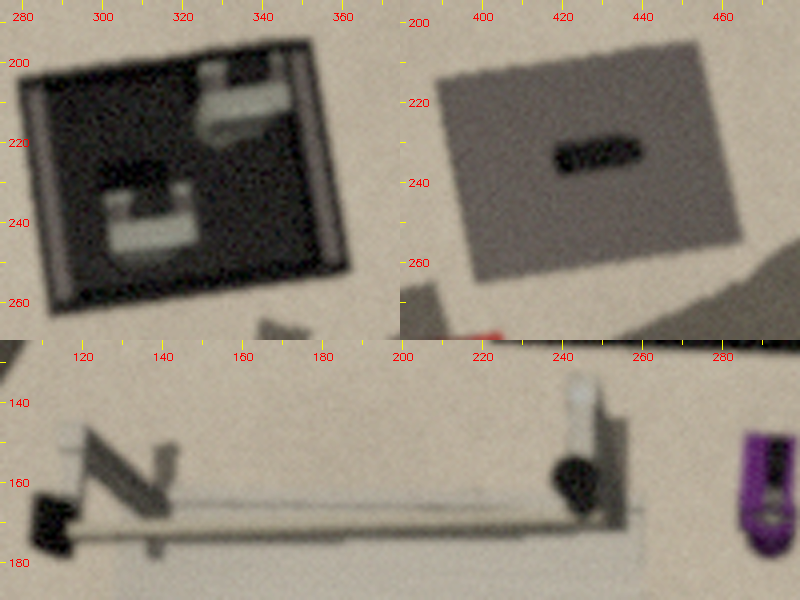

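View pics/m2.png

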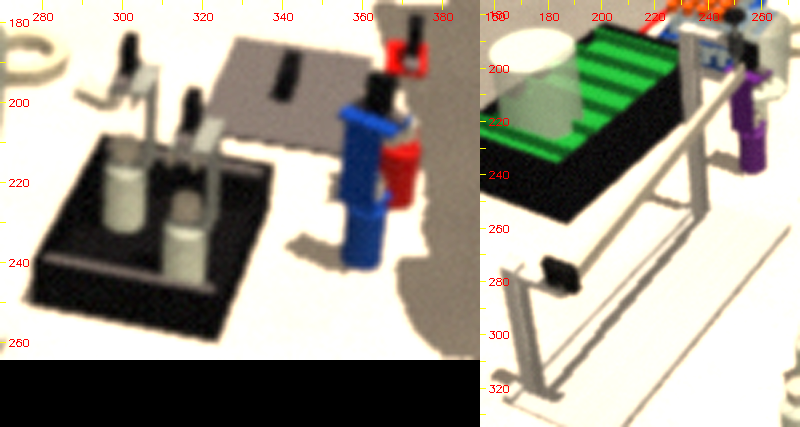

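The crops settle which carriers are meant. Only the two off-white ones stand in the tub: top view, saddles at (313,243) and (335,210), with straps on the robot side. The blue, red and purple look-alikes stand outside it. Next I compute poses.

```bash
cat > h.py <<'E'
from station import robot
import cv2,numpy as np
from scipy.spatial.transform import Rotation as R
from scipy.optimize import least_squares
def cam(n):
    c=robot.camera_params(n); return c['intrinsics'],np.array(c['position']),R.from_quat(c['attitude']).as_matrix()
def proj(c,P):
    K,p,M=c; q=(np.atleast_2d(P)-p)@M@K.T; return q[:,:2]/q[:,2:]
def plane(c,uv,z):
    K,p,M=c; d=np.c_[np.atleast_2d(uv),np.ones(len(np.atleast_2d(uv)))]@np.linalg.inv(K).T@M.T
    return p+d*((z-p[2])/d[:,2:])
def trackR(yaw): return (R.from_euler('z',yaw)*R.from_euler('x',-.16)).as_matrix()
def pose2(P,uv,c,z=None):
    """fit planar pose (x,y,yaw) of body points P to pixels"""
    P=np.array(P,float);f=lambda q:(proj(c,P@R.from_euler('z',q[2]).as_matrix().T+[q[0],q[1],0])-uv).ravel()
    c0=plane(c,np.mean(uv,0)[None],P[:,2].mean())[0]
    return least_squares(f,[c0[0],c0[1],0])
E
python3 - <<'E'
from h import *
T,S=cam('top'),cam('side'); print('wrist',robot.camera_params('wrist'))
# image corners TL,TR,BR,BL => (+x,+y),(+x,-y),(-x,-y),(-x,+y)
sg=np.array([[1,1],[1,-1],[-1,-1],[-1,1]])
for n,h,z,uv in(('tub',(79,100),48,[[279.5,204.5],[352,195],[362.5,252],[288,263.5]]),('cover',(71,92),8,[[389,214.5],[454,205],[465.7,255.5],[399,265.8]])):
    r=pose2(np.c_[sg*h,[z]*4]/1000,np.array(uv),T); print(n,r.x,'px res',np.round(r.fun,1))
print('grip blk',plane(T,[[429.5,233]],.04))
def f(q):
    M=trackR(q[2]);o=np.array([q[0],q[1],.195])
    k=o+M@[0,-.178,0];k[2]=.295
    r=[proj(T,k)[0]-[243.75,160.75]]
    e=[[-.004,-.190,0],[-.004,.138,0]]
    for P,uv in zip(e,[[257.5,171],[118.5,174]]): r.append(proj(T,o+M@P)[0]-uv)
    r.append(.5*(proj(S,o+M@[-.017,.138,.012])[0]-[192,279]))
    r.append(.3*(proj(S,k)[0]-[250.6,181]))
    return np.ravel(r)
r=least_squares(f,[.6,.15,0]);print('track',r.x,np.round(r.fun,1)); 
# carriers: saddle near edge corners in top at z=.169-.016; tab top in side z=.189
for n,uvs,uvt in(('A',[318,198],[[302,249],[324.5,245.5]]),('B',[302.5,184.5],[[325.5,216.5],[348,211]])):
    print(n,'tab from side',plane(S,[uvs],.189),'saddle near corners z.153',plane(T,uvt,.153))
E
```

```text
wrist {'intrinsics': array([[300.95206977,   0.        , 275.43557621],
       [  0.        , 300.95206977, 212.73743673],
       [  0.        ,   0.        ,   1.        ]]), 'position': array([ 0.2966792 , -0.55622132,  0.3836786 ]), 'attitude': array([ 0.81380776, -0.56199494, -0.08465919,  0.12129072])}
tub [ 0.4791788  -0.09268879  0.12300949] px res [-0.8  0.1  0.7 -0.9  0.8  0.6 -0.7  0.1]
cover [ 0.46090479 -0.38482971  0.12807726] px res [-0.4 -0.1  0.3 -0.4  0.3  0.3 -0.2  0.1]
grip blk [[ 0.46189489 -0.38108112  0.04      ]]
track [ 0.60042217  0.25927182 -0.04533365] [ 1.8 -0.4 -4.3  0.3  1.5  0.2  0.8 -2.3  0.3 -0.9]
A tab from side [[ 0.44041676 -0.05906701  0.189     ]] saddle near corners z.153 [[ 0.41574201 -0.03719545  0.153     ]
 [ 0.42294338 -0.0907395   0.153     ]]
B tab from side [[ 0.51652715 -0.11622393  0.189     ]] saddle near corners z.153 [[ 0.49259534 -0.0958765   0.153     ]
 [ 0.50487769 -0.15047956  0.153     ]]
```

```bash
cat >> h.py <<'E'
def tool(yaw,tilt=0): # tool x at world yaw, pointing down, tilt = turn about its own x (pos: leans with the rail slope)
    return R.from_euler('z',yaw)*R.from_euler('x',-tilt)*R.from_euler('x',np.pi)
def rows(ways,start=None,v=.048,w=.14):
    """ways: list of (pos, Rot). Straight-line rows in tool axes from the current pose."""
    s=robot.observe(); p,q=(np.array(s['position']),R.from_quat(s['ee_rot'])) if start is None else start
    print('t',round(s['t'],2),'at',np.round(s['position'],4))
    for P,Q in ways:
        P=np.array(P,float); rv=(q.inv()*Q).as_rotvec(); n=max(1,int(np.ceil(max(np.linalg.norm(P-p)/v,np.linalg.norm(rv)/w))))
        print('--',n)
        for i in range(n):
            st=(P-p)/(n-i); t=q.inv().apply(st); d=(q.inv()*Q).as_rotvec()/(n-i)
            t=np.round(t,3);d=np.round(d,3); print(str(t.tolist()+d.tolist()).replace(' ',''),end=',\n' )
            p=p+q.apply(t); q=q*R.from_rotvec(d)
    print('end',np.round(p,4))
E
python3 - <<'E'
from h import *
q=R.from_quat(robot.observe()['ee_rot'])
rows([((.23,-.56,.30),q),((.44,-.06,.29),tool(.134))])
E
```

```text
t 0.1 at [ 0.2211 -0.5842  0.2218]
-- 2
[-0.01,-0.008,-0.039,0.0,0.0,0.0],
[-0.01,-0.009,-0.039,0.0,0.0,0.0],
-- 12
[-0.033,-0.031,0.001,-0.0,0.0,-0.112],
[-0.029,-0.035,0.001,-0.0,0.0,-0.112],
[-0.025,-0.038,0.001,-0.0,0.0,-0.112],
[-0.021,-0.04,0.001,-0.0,0.0,-0.112],
[-0.016,-0.042,0.001,-0.0,0.0,-0.112],
[-0.011,-0.044,0.001,-0.0,0.0,-0.112],
[-0.006,-0.045,0.001,-0.0,0.0,-0.112],
[-0.001,-0.045,0.001,-0.0,0.0,-0.112],
[0.004,-0.045,0.001,-0.0,0.0,-0.112],
[0.009,-0.044,0.0,-0.0,0.0,-0.112],
[0.013,-0.043,0.001,-0.001,0.0,-0.111],
[0.018,-0.041,0.0,-0.0,0.001,-0.112],
end [ 0.44   -0.0601  0.2903]
```

Emit:
carry_out(
  deltas=[
    [[-0.01,-0.008,-0.039,0,0,0],[-0.01,-0.009,-0.039,0,0,0],[-0.033,-0.031,0.001,0,0,-0.112],[-0.029,-0.035,0.001,0,0,-0.112],[-0.025,-0.038,0.001,0,0,-0.112]],
  ],
  claw=0.05,
)

```text
t: 0.6
position: [0.2835, -0.4327, 0.2973]
ee_rot: [0.907, -0.421, -0.0, 0.0]
contact_force: [0.6, 0.4, -0.2]
finger_gap: 0.64
```

Emit:
carry_out(
  deltas=[
    [[-0.021,-0.04,0.001,0,0,-0.112],[-0.016,-0.042,0.001,0,0,-0.112],[-0.011,-0.044,0.001,0,0,-0.112],[-0.006,-0.045,0.001,0,0,-0.112],[-0.001,-0.045,0.001,0,0,-0.112]],
  ],
)

```text
t: 1.1
position: [0.3712, -0.2244, 0.2923]
ee_rot: [0.988, -0.154, -0.0, 0.0]
contact_force: [0.9, -0.3, 0.4]
finger_gap: 0.575
```

Emit:
carry_out(
  deltas=[
    [[0.004,-0.045,0.001,0,0,-0.112],[0.009,-0.044,0,0,0,-0.112],[0.013,-0.043,0.001,0,0,-0.112],[0.018,-0.041,0,0,0,-0.112],[0,0,0,0,0,0]],
  ],
)

```text
t: 1.6
position: [0.4413, -0.0542, 0.2906]
ee_rot: [0.997, 0.074, 0.0, -0.001]
contact_force: [-0.0, -0.2, -0.4]
finger_gap: 0.575
```

```bash
cat >> h.py <<'E'
def snap(n,f,marks=(),scale=1.4):
    c=cam(n); im=robot.snapshot(n); cv2.imwrite(f'pics/{f}_raw.png',im)
    im=cv2.resize(im,None,fx=scale,fy=scale,interpolation=cv2.INTER_CUBIC); im=np.clip(im*1.4,0,255).astype('uint8')
    for P in marks:
        for u,v in proj(c,P): 
            if abs(u)<2000 and abs(v)<2000: cv2.drawMarker(im,(int((u+.5)*scale),int((v+.5)*scale)),(0,0,255),0,9,1)
    cv2.imwrite(f'pics/{f}.png',im); np.save(f'pics/{f}.npy',np.array([c[0],c[2],np.c_[c[1],c[1],c[1]]])); return c
def rect(o,yaw,x0,x1,y0,y1,z): return np.array([[x0,y0],[x1,y0],[x1,y1],[x0,y1]])@R.from_euler('z',yaw).as_matrix()[:2,:2].T@np.eye(2,3)+[o[0],o[1],z]
E
python3 - <<'E'
from h import *
s=robot.observe();print(s['t'],s['position'],s['ee_rot'],s['contact_force'])
m=[]
for o,y in(((.4405,-.060),.134),((.518,-.118),.2)):
    m+=[rect(o,y,-.006,.006,-.012,.012,.189),rect(o,y,-.022,.012,-.025,.025,.153)]
snap('wrist','w1',m)
E
```

```text
1.6 [ 0.44133576 -0.05424219  0.29062492] [ 9.97280726e-01  7.36933176e-02  3.86561054e-04 -5.46917235e-04] [-0.02734307 -0.21388713 -0.36389437]
```

View pics/w1.png

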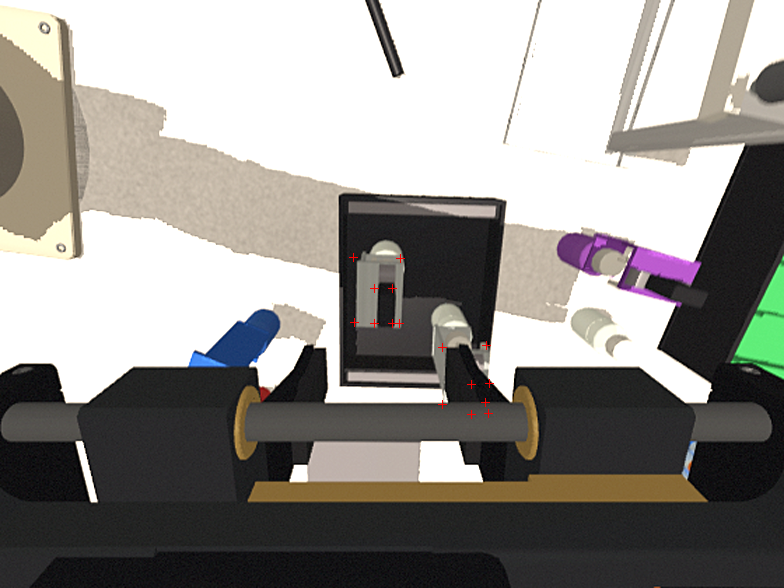

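The wrist view shows carrier A's tab (about 386,304) within about 1.5 mm of the predicted marks, and B's carrier at (455,340). Now I grip A.

Emit:
carry_out(
  deltas=[
    [[0,0.006,0.042,0,0,0],[0,0,0.045,0,0,0],[0,0,0.03,0,0,0],[0,0,0.015,0,0,0],[0,0,0,0,0,0]],
  ],
)

```text
t: 2.15
position: [0.439, -0.0671, 0.1564]
ee_rot: [0.998, 0.066, -0.002, -0.001]
contact_force: [-0.1, 0.3, 1.1]
finger_gap: 0.573
```

Emit:
carry_out(
  deltas=[
    [[0,0,0,0,0,0],[0,0,0,0,0,0],[0,0,0,0,0,0],[0,0,0,0,0,0],[0,0,0,0,0,0]],
  ],
  claw=0.0,
  squeeze=25,
)

```text
t: 2.65
position: [0.4411, -0.0663, 0.1589]
ee_rot: [0.998, 0.067, 0.0, 0.0]
contact_force: [-0.4, -0.0, 0.1]
finger_gap: 0.204
```

Emit:
carry_out(
  deltas=[
    [[0,0,0,0,0,0],[0,0,0,0,0,0]],
  ],
)

```text
t: 2.85
position: [0.441, -0.0663, 0.1587]
ee_rot: [0.998, 0.067, 0.0, 0.0]
contact_force: [2.1, -0.2, 0.4]
finger_gap: 0.136
```

```bash
python3 - <<'E'
from h import *
print(robot.observe()['position'])
M=trackR(-.045);o=np.array([.6,.259,.195])
for z in(.06,.05,.025): print(z,[(o+M@[x,-.1,z]).round(4).tolist() for x in(-.1,0)])
q=R.from_quat(robot.observe()['ee_rot']);p=robot.observe()['position']
rows([((p[0],p[1],.28),q),((.50,.15,.28),tool(-.045))])
E
```

```text
[ 0.44101793 -0.06625009  0.15867376]
0.06 [[0.4961, 0.1744, 0.2702], [0.596, 0.1699, 0.2702]]
0.05 [[0.496, 0.1728, 0.2603], [0.5959, 0.1683, 0.2603]]
0.025 [[0.4958, 0.1689, 0.2356], [0.5957, 0.1644, 0.2356]]
t 2.85 at [ 0.441  -0.0663  0.1587]
-- 3
[0.0,0.0,-0.04,0.0,0.0,0.0],
[0.0,0.0,-0.041,0.0,0.0,0.0],
[0.0,0.0,-0.04,0.0,0.0,0.0],
-- 5
[0.018,-0.041,-0.0,0.0,-0.0,0.036],
[0.016,-0.042,-0.0,0.0,-0.0,0.036],
[0.014,-0.042,-0.0,0.0,-0.0,0.036],
[0.013,-0.043,-0.0,0.0,-0.0,0.036],
[0.011,-0.044,-0.0,0.0,-0.0,0.036],
end [0.4996 0.1502 0.2797]
```

Emit:
carry_out(
  deltas=[
    [[0,0,-0.03,0,0,0],[0,0,-0.045,0,0,0],[0,0,-0.045,0,0,0],[0.018,-0.041,0,0,0,0.036],[0.016,-0.042,0,0,0,0.036]],
  ],
)

```text
t: 3.35
position: [0.4657, 0.0203, 0.2798]
ee_rot: [1.0, 0.029, 0.001, 0.0]
contact_force: [1.5, 0.3, -2.3]
finger_gap: 0.134
```

Emit:
carry_out(
  deltas=[
    [[0.014,-0.042,0,0,0,0.036],[0.013,-0.043,0,0,0,0.036],[0.011,-0.044,0,0,0,0.036],[0,0,0,0,0,0],[0,0,0,0,0,0]],
  ],
)

```text
t: 3.85
position: [0.4991, 0.1512, 0.2779]
ee_rot: [1.0, -0.021, -0.001, -0.0]
contact_force: [0.6, -0.7, -2.2]
finger_gap: 0.137
```

```bash
python3 - <<'E'
from h import *
s=robot.observe();print(s['t'],s['position'],s['ee_rot'],s['contact_force'],s['finger_gap'])
M=trackR(-.045);o=np.array([.6,.259,.195])
P=np.array([[x,y,0] for y in(-.19,-.1,0,.138) for x in(-.004,.004)])@M.T+o
k=o+M@[0,-.178,0];k[2]=.295
snap('wrist','w2',[P,k]); snap('top','t2',[P,k],1)
a=cv2.imread('pics/w2.png')[:,:560];b=cv2.imread('pics/t2.png')[120:200,100:280];b=cv2.resize(b,None,fx=3,fy=3)
cv2.imwrite('pics/m3.png',np.vstack([cv2.copyMakeBorder(b,0,0,0,20,0),cv2.resize(cv2.imread('pics/w2.png')[:360],(560,257))]))
E
```

```text
3.85 [0.4991485  0.15120679 0.27793058] [ 9.99777238e-01 -2.10925826e-02 -7.38417052e-04 -1.77002622e-04] [ 0.55751354 -0.74451037 -2.21954664] 0.13707774041278079
```

View pics/w2.png

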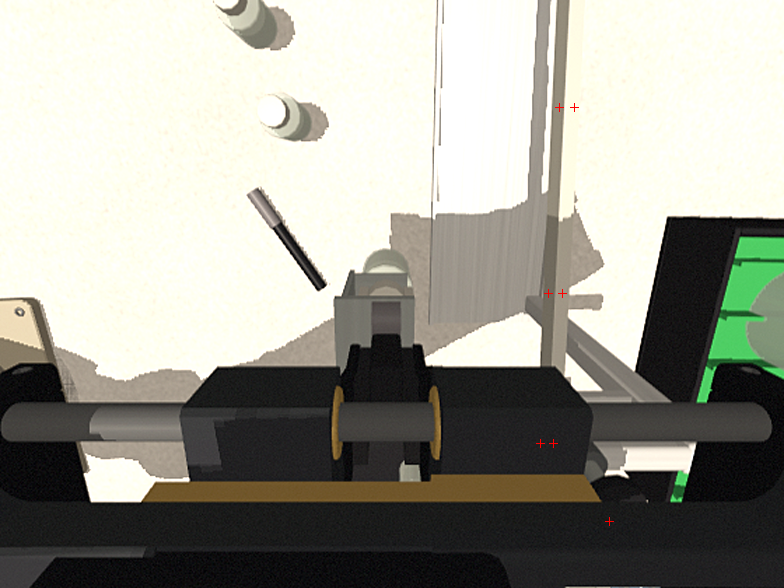

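The carrier hangs in the gripper at (385,320). The rail bar runs from (560,100) to (552,365), within a few pixels of my marks. I enlarge the bar to refine its line.

```bash
python3 - <<'E'
import cv2,numpy as np
a=cv2.imread('pics/w2_raw.png')[0:260,370:430]; a=cv2.resize(a,(300,600),interpolation=cv2.INTER_NEAREST) # sx=5, sy=600/260
for k in range(370,430,10): cv2.putText(a,str(k),((k-370)*5,8),0,.3,(0,0,255),1)
for k in range(0,260,20): cv2.putText(a,str(k),(0,int(k*600/260)+4),0,.3,(0,0,255),1)
b=cv2.imread('pics/t2_raw.png')[140:190,105:265]; b=cv2.resize(b,(500,300),interpolation=cv2.INTER_NEAREST)
w=cv2.imread('pics/w2_raw.png')[290:370,370:470];w=cv2.resize(w,(375,300))
c=np.zeros((600,500,3),'uint8');c[:300]=b;c[300:,:375]=w
cv2.imwrite('pics/m4.png',np.clip(np.hstack([a,c])*1.2,0,255).astype('uint8'))
# edge profiles
g=cv2.imread('pics/w2_raw.png').astype(int).mean(2)
for v in(20,60,100,140,160,200,230): print(v,g[v-1:v+2,376:416].mean(0).astype(int).tolist())
E
```

```text
20 [186, 186, 184, 186, 187, 192, 197, 94, 107, 112, 112, 112, 111, 111, 109, 107, 182, 188, 187, 190, 173, 85, 95, 98, 97, 97, 98, 97, 94, 107, 188, 180, 178, 178, 178, 178, 178, 178, 178, 177]
60 [189, 190, 190, 188, 195, 100, 110, 111, 111, 113, 112, 110, 108, 106, 106, 158, 196, 193, 183, 84, 95, 98, 98, 98, 97, 97, 94, 105, 190, 180, 178, 178, 178, 178, 178, 178, 178, 178, 180, 184]
100 [184, 194, 200, 95, 107, 109, 112, 108, 108, 107, 108, 104, 108, 199, 186, 185, 192, 91, 93, 97, 98, 98, 98, 97, 93, 104, 190, 181, 179, 178, 179, 178, 178, 178, 178, 178, 179, 180, 181, 182]
140 [181, 96, 105, 105, 106, 102, 107, 109, 109, 107, 103, 105, 103, 107, 107, 98, 98, 98, 98, 98, 97, 97, 93, 103, 191, 181, 179, 178, 178, 178, 179, 179, 180, 183, 132, 122, 196, 187, 184, 185]
160 [106, 104, 104, 101, 107, 110, 109, 108, 103, 106, 106, 105, 106, 108, 79, 72, 73, 74, 74, 74, 74, 72, 75, 109, 105, 105, 106, 105, 106, 105, 106, 106, 105, 111, 111, 110, 109, 107, 109, 108]
200 [106, 108, 108, 105, 101, 104, 106, 104, 104, 109, 75, 74, 86, 73, 73, 74, 74, 74, 75, 72, 74, 111, 106, 106, 105, 106, 106, 105, 105, 106, 105, 111, 111, 109, 107, 107, 106, 124, 124, 146]
230 [183, 182, 182, 185, 187, 186, 168, 116, 82, 66, 72, 74, 73, 74, 75, 73, 74, 74, 72, 94, 109, 105, 105, 106, 106, 105, 105, 106, 107, 93, 81, 80, 92, 113, 145, 175, 192, 193, 190, 186]
```

View pics/m4.png

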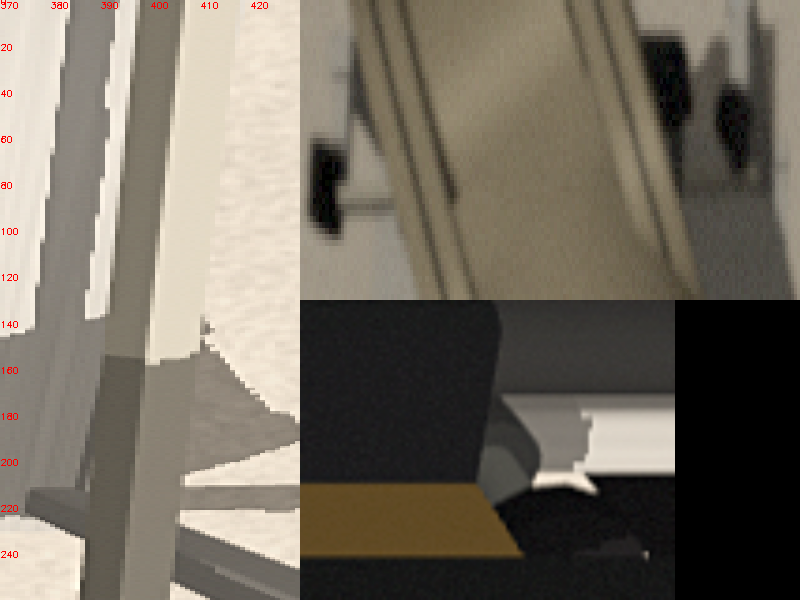

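```bash
python3 - <<'E'
from h import *
T,W=cam('top'),cam('wrist')
obs=[(405.3,20),(403.5,60),(401.4,100),(399.5,140),(398.9,160),(396.8,200),(395.2,230)]
def f(q):
    M=trackR(q[2]);o=np.array([q[0],q[1],.195]); r=[]
    ss=np.linspace(-.15,.15,301); L=proj(W,o+np.c_[-.004+0*ss,ss,0*ss]@M.T)
    for u,v in obs: r.append(np.interp(v,L[::-1,1] if L[0,1]>L[-1,1] else L[:,1],L[::-1,0] if L[0,1]>L[-1,1] else L[:,0])-u)
    k=o+M@[0,-.178,0];k[2]=.295
    r+=list(.5*(proj(T,k)[0]-[244,161]))+[.5*(proj(T,o+M@[0,.138,.012])[0]-[119,172])[0]]
    return np.array(r)
for q in([.6,.259,-.045],):
    r=least_squares(f,q);print(r.x,r.fun.round(2))
x,y,w=r.x;M=trackR(w);o=np.array([x,y,.195])
print('keeper',o+M@[0,-.178,0])
for z in(.06,.055,.025): print(z,[(o+M@[xx,-.1,z]).round(4).tolist() for xx in(-.1,0)])
E
```

```text
[ 0.6036439   0.25965958 -0.03945905] [ 0.14 -0.02  0.12  0.06 -0.32 -0.18 -0.05  0.67 -1.3  -0.81]
keeper [0.5967117  0.08406991 0.22335864]
0.06 [[0.5002, 0.1745, 0.2702], [0.6001, 0.1706, 0.2702]]
0.055 [[0.5002, 0.1737, 0.2652], [0.6001, 0.1698, 0.2652]]
0.025 [[0.5, 0.1689, 0.2356], [0.5999, 0.165, 0.2356]]
```

```bash
cat >> h.py <<'E'
O=np.array([.6036,.2597,.195]);YW=-.039;M0=trackR(YW)
def hang(x,y,z,dy=0,dz=-.010): return O+M0@[x,y+dy,z+dz], tool(YW,.16)
E
python3 - <<'E'
from h import *
rows([hang(-.095,-.1,.05,-.006),hang(0,-.1,.05,-.006),hang(0,-.1,.024,-.006)],v=.03,w=.08)
E
```

```text
t 3.95 at [0.4995 0.149  0.2782]
-- 2
[0.002,-0.008,0.013,-0.08,0.001,-0.003],
[0.003,-0.01,0.013,-0.079,0.0,-0.004],
-- 4
[0.024,0.0,0.0,-0.0,0.0,-0.0],
[0.024,0.0,0.0,-0.0,0.0,-0.0],
[0.023,0.0,0.0,-0.0,0.0,-0.0],
[0.024,0.0,0.0,-0.0,0.0,-0.0],
-- 1
[-0.0,0.0,0.026,-0.0,0.0,-0.0],
end [0.6    0.1578 0.2257]
```

Emit:
carry_out(
  deltas=[
    [[0.002,-0.008,0.013,-0.08,0,-0.003],[0.003,-0.01,0.013,-0.08,0,-0.003],[0,0,0,0,0,0],[0.02,0,0,0,0,0],[0.025,0,0,0,0,0]],
  ],
)

```text
t: 4.45
position: [0.5508, 0.1637, 0.2526]
ee_rot: [0.997, -0.02, -0.001, 0.08]
contact_force: [0.4, 0.2, -1.7]
finger_gap: 0.136
```

Emit:
carry_out(
  deltas=[
    [[0.025,0,0,0,0,0],[0.015,0,0,0,0,0],[0.01,0,0,0,0,0],[0,0,0,0,0,0],[0,0,0,0,0,0]],
  ],
)

```text
t: 4.95
position: [0.5997, 0.1628, 0.252]
ee_rot: [0.997, -0.02, -0.002, 0.08]
contact_force: [-0.3, 0.0, -2.0]
finger_gap: 0.137
```

```bash
python3 - <<'E'
from h import *
s=robot.observe();print(s['contact_force'],'rail frame TCP',M0.T@(s['position']-O), (tool(YW,.16).inv()*R.from_quat(s['ee_rot'])).as_rotvec())
snap('wrist','w3')
snap('side','s3')
a=cv2.imread('pics/w3.png')[150:588];b=cv2.imread('pics/s3_raw.png')[170:340,150:310]
cv2.imwrite('pics/m5.png',np.hstack([cv2.resize(a,(400,300)),cv2.resize(b,(320,340))[:300]]))
E
```

```text
[-0.28666863  0.01945588 -2.04279211] rail frame TCP [-7.26391098e-05 -1.04823558e-01  4.08502249e-02] [ 0.00025204 -0.00064933  0.00024669]
```

View pics/m5.png

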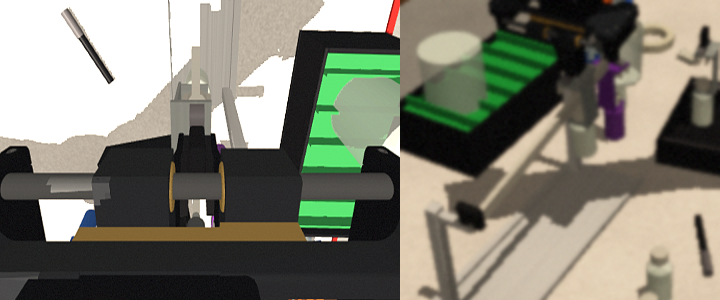

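The rail (203,60) runs into the carrier's slot (198,115) in line, and the side view agrees. I lower it and check the force.

Emit:
carry_out(
  deltas=[
    [[0,0,0.012,0,0,0],[0,0,0.01,0,0,0],[0,0,0.003,0,0,0],[0,0,0,0,0,0],[0,0,0,0,0,0]],
  ],
)

```text
t: 5.55
position: [0.6, 0.1594, 0.2272]
ee_rot: [0.997, -0.019, -0.002, 0.08]
contact_force: [-1.2, 0.4, 3.3]
finger_gap: 0.137
```

Emit:
carry_out(
  deltas=[
    [[0,0,0.001,0,0,0],[0,0,0,0,0,0],[0,0,0,0,0,0]],
  ],
)

```text
t: 5.85
position: [0.6, 0.1596, 0.227]
ee_rot: [0.997, -0.019, -0.001, 0.08]
contact_force: [-2.1, 1.1, 9.6]
finger_gap: 0.135
```

Emit:
carry_out(
  deltas=[
    [[0,0,0,0,0,0],[0,0,0,0,0,0],[0,0,0,0,0,0],[0,0,0,0,0,0],[0,0,0,0,0,0]],
  ],
  claw=0.045,
)

```text
t: 6.35
position: [0.6, 0.1589, 0.2258]
ee_rot: [0.997, -0.019, -0.002, 0.08]
contact_force: [-0.0, -0.2, -0.9]
finger_gap: 0.479
```

Emit:
carry_out(
  deltas=[
    [[0,0,0,0,0,0],[0,0,-0.03,0,0,0],[0,0,-0.045,0,0,0],[0,0,-0.03,0.08,0,0],[0,0,0,0.08,0,0]],
  ],
)

```text
t: 6.85
position: [0.6014, 0.179, 0.3346]
ee_rot: [1.0, -0.018, 0.003, -0.003]
contact_force: [0.2, -0.5, 0.4]
finger_gap: 0.521
```

```bash
python3 - <<'E'
from h import *
s=robot.observe();print(s['t'],s['contact_force'],s['finger_gap'])
snap('side','s4')
p=np.array(s['position'])
rows([((.56,.03,.335),tool(.1)),((.50,-.135,.30),tool(.18))])
a=cv2.imread('pics/s4_raw.png')[150:340,150:350]
cv2.imwrite('pics/m6.png',cv2.resize(a,None,fx=3,fy=3,interpolation=cv2.INTER_CUBIC))
E
```

```text
6.85 [ 0.15499536 -0.49919783  0.42294902] 0.5209674223963321
t 6.9 at [0.6024 0.1749 0.3326]
-- 4
[-0.009,0.037,-0.001,-0.002,-0.001,-0.035],
[-0.01,0.036,-0.001,-0.002,-0.001,-0.036],
[-0.012,0.036,-0.001,-0.002,-0.001,-0.035],
[-0.013,0.035,-0.0,-0.002,-0.002,-0.036],
-- 4
[-0.019,0.04,0.009,0.0,0.0,-0.02],
[-0.02,0.039,0.009,0.0,0.0,-0.02],
[-0.021,0.039,0.008,0.0,0.0,-0.02],
[-0.021,0.038,0.009,0.0,0.0,-0.02],
end [ 0.4998 -0.135   0.2998]
```

View pics/m6.png

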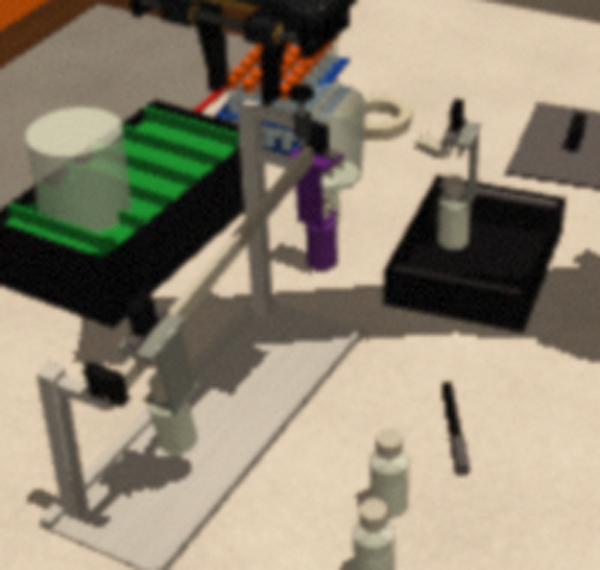

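Carrier A has run down next to the stop: tab at (140,315), stop at (105,382). B stands alone in the tub at (455,215). I go to B.

Emit:
carry_out(
  deltas=[
    [[-0.009,0.037,-0.001,-0.002,-0.001,-0.035],[-0.01,0.036,-0.001,-0.002,-0.001,-0.036],[-0.012,0.036,-0.001,-0.002,-0.001,-0.035],[-0.013,0.035,0,-0.002,-0.002,-0.036],[-0.014,0.035,0.009,0,0,-0.02]],
  ],
)

```text
t: 7.4
position: [0.5478, -0.0067, 0.3248]
ee_rot: [0.998, 0.062, -0.003, 0.005]
contact_force: [0.4, -0.8, 0.5]
finger_gap: 0.513
```

Emit:
carry_out(
  deltas=[
    [[-0.015,0.035,0.009,0,0,-0.02],[-0.016,0.035,0.009,0,0,-0.02],[-0.016,0.035,0.009,0,0,-0.02],[0,0,0,0,0,0],[0,0,0,0,0,0]],
  ],
)

```text
t: 7.9
position: [0.5159, -0.117, 0.298]
ee_rot: [0.996, 0.09, -0.004, 0.004]
contact_force: [0.2, 1.3, -0.2]
finger_gap: 0.517
```

```bash
python3 - <<'E'
from h import *
s=robot.observe();print(s['t'],s['position'],s['ee_rot'],s['contact_force'])
o,y=(.518,-.118),.2
snap('wrist','w4',[rect(o,y,-.006,.006,-.012,.012,.189),rect(o,y,-.022,.012,-.025,.025,.153)])
a=cv2.imread('pics/w4.png')[180:480,200:600]; cv2.imwrite('pics/m7.png',cv2.resize(a,None,fx=2,fy=2,interpolation=cv2.INTER_CUBIC))
E
```

```text
7.9 [ 0.51593546 -0.11699566  0.29802896] [ 0.99589972  0.09028613 -0.00392966  0.00408902] [ 0.21139142  1.29556937 -0.18907566]
```

View pics/m7.png

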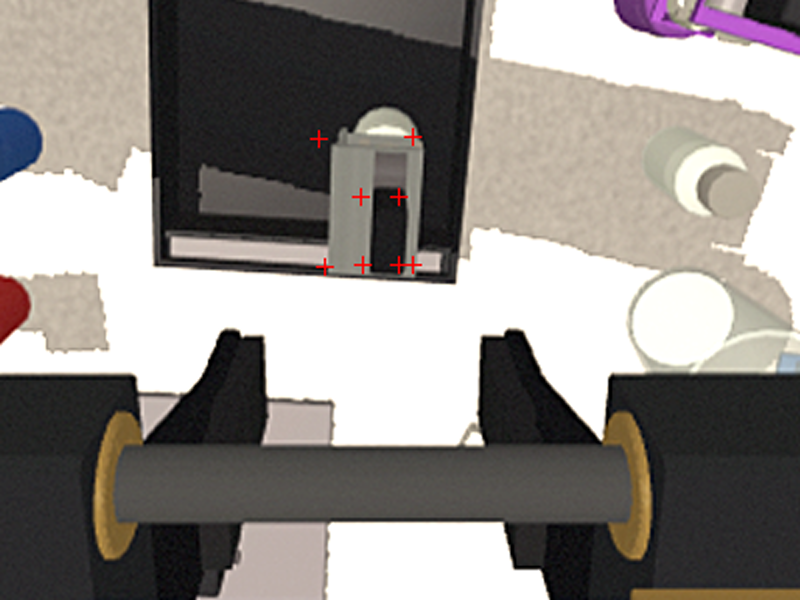

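Tab B is seen at (390,230) in the crop, 3.5 mm farther out than marked, with a yaw of about 0.12. I refine the target and go down.

```bash
python3 - <<'E'
from h import *
rows([((.521,-.118,.20),tool(.125)),((.521,-.118,.159),tool(.125))],v=.04)
E
```

```text
t 7.95 at [ 0.5165 -0.1156  0.2984]
-- 3
[0.002,0.001,0.033,0.002,0.002,0.019],
[0.001,0.001,0.033,0.003,0.003,0.02],
[0.002,0.001,0.032,0.002,0.002,0.019],
-- 2
[-0.0,-0.0,0.021,0.0,0.0,0.0],
[-0.0,-0.0,0.02,0.0,0.0,0.0],
end [ 0.5215 -0.1184  0.1594]
```

Emit:
carry_out(
  deltas=[
    [[0.002,0.001,0.033,0.002,0.002,0.019],[0.001,0.001,0.033,0.003,0.003,0.02],[0.001,0.001,0.032,0.002,0.002,0.019],[0,0,0.021,0,0,0],[0,0,0.02,0,0,0]],
  ],
)

```text
t: 8.45
position: [0.5209, -0.1172, 0.1586]
ee_rot: [0.998, 0.064, -0.0, 0.0]
contact_force: [-0.8, -0.5, 0.1]
finger_gap: 0.521
```

Emit:
carry_out(
  deltas=[
    [[0,0,0,0,0,0],[0,0,0,0,0,0]],
  ],
)

```text
t: 8.65
position: [0.5212, -0.1177, 0.1603]
ee_rot: [0.998, 0.063, 0.0, 0.0]
contact_force: [0.1, -0.1, -0.2]
finger_gap: 0.523
```

Emit:
carry_out(
  deltas=[
    [[0,0,0,0,0,0],[0,0,0,0,0,0],[0,0,0,0,0,0],[0,0,0,0,0,0],[0,0,0,0,0,0]],
  ],
  claw=0.0,
)

```text
t: 9.15
position: [0.5208, -0.119, 0.1598]
ee_rot: [0.998, 0.062, 0.0, 0.0]
contact_force: [-0.3, -0.2, -0.7]
finger_gap: 0.15
```

Emit:
carry_out(
  deltas=[
    [[0,0,0,0,0,0],[0,0,0,0,0,0]],
  ],
)

```text
t: 9.35
position: [0.5209, -0.1191, 0.1598]
ee_rot: [0.998, 0.062, 0.0, 0.0]
contact_force: [0.2, -0.4, 1.9]
finger_gap: 0.134
```

```bash
python3 - <<'E'
from h import *
s=robot.observe();p=np.array(s['position']);q=R.from_quat(s['ee_rot']);print(s['contact_force'],s['finger_gap'])
h1=hang(-.095,-.1,.07,-.001)
rows([(p+[0,0,.12],q),(h1[0]+[0,-.02,.02],tool(YW)),hang(-.095,-.1,.05,-.001),hang(0,-.1,.05,-.001)],v=.045,w=.1)
E
```

```text
[ 0.24998879 -0.38054118  1.9107479 ] 0.1342022277261422
t 9.35 at [ 0.5209 -0.1191  0.1598]
-- 3
[0.0,0.0,-0.04,0.0,0.0,0.0],
[0.0,0.0,-0.04,0.0,0.0,0.0],
[0.0,0.0,-0.04,0.0,0.0,0.0],
-- 7
[0.003,-0.039,-0.002,0.0,-0.0,0.023],
[0.002,-0.039,-0.001,0.0,-0.0,0.023],
[0.001,-0.039,-0.002,0.0,-0.0,0.024],
[-0.0,-0.039,-0.001,0.0,-0.0,0.023],
[-0.001,-0.039,-0.002,0.0,-0.0,0.024],
[-0.002,-0.039,-0.001,0.0,-0.001,0.023],
[-0.004,-0.038,-0.002,0.0,-0.0,0.024],
-- 2
[-0.0,-0.009,0.02,-0.08,-0.0,-0.0],
[-0.0,-0.01,0.019,-0.08,-0.0,-0.0],
-- 3
[0.032,0.0,0.0,0.0,0.0,-0.0],
[0.031,0.0,0.0,0.0,0.0,-0.0],
[0.032,0.0,0.0,0.0,0.0,-0.0],
end [0.6003 0.1667 0.251 ]
```

Emit:
carry_out(
  deltas=[
    [[0,0,-0.03,0,0,0],[0,0,-0.045,0,0,0],[0,0,-0.045,0,0,0],[0.003,-0.039,-0.002,0,0,0.023],[0.002,-0.039,-0.001,0,0,0.023]],
  ],
)

```text
t: 9.85
position: [0.5172, -0.0407, 0.2838]
ee_rot: [0.999, 0.038, 0.001, 0.0]
contact_force: [0.5, 1.4, -2.0]
finger_gap: 0.134
```

Emit:
carry_out(
  deltas=[
    [[0.001,-0.039,-0.002,0,0,0.024],[0,-0.039,-0.001,0,0,0.023],[-0.001,-0.039,-0.002,0,0,0.024],[-0.002,-0.039,-0.001,0,0,0.023],[-0.004,-0.038,-0.002,0,0,0.024]],
  ],
)

```text
t: 10.35
position: [0.5041, 0.1544, 0.2904]
ee_rot: [1.0, -0.02, 0.0, 0.0]
contact_force: [1.7, -1.0, -2.2]
finger_gap: 0.139
```

Emit:
carry_out(
  deltas=[
    [[0,0,0,0,0,0],[0,-0.009,0.02,-0.08,0,0],[0,-0.01,0.019,-0.08,0,0],[0,0,0,0,0,0],[0,0,0,0,0,0]],
  ],
)

```text
t: 10.85
position: [0.505, 0.1708, 0.2505]
ee_rot: [0.997, -0.019, -0.002, 0.079]
contact_force: [-0.0, 0.4, -1.9]
finger_gap: 0.138
```

```bash
python3 - <<'E'
from h import *
s=robot.observe();print(s['contact_force'],s['finger_gap'],'rail frame TCP',M0.T@(s['position']-O))
rows([hang(-.095,-.1,.05,-.001),hang(0,-.1,.05,-.001)],v=.025,w=.1)
E
```

```text
[-0.0102042   0.39025753 -1.8746925 ] 0.13792314441272263 rail frame TCP [-0.09504773 -0.10033666  0.03997942]
t 10.85 at [0.505  0.1708 0.2505]
-- 1
[0.0,0.001,-0.0,-0.001,0.001,0.002],
-- 4
[0.024,-0.0,0.0,0.0,-0.0,-0.0],
[0.024,-0.0,0.0,0.0,-0.0,-0.0],
[0.024,-0.0,0.0,0.0,-0.0,-0.0],
[0.023,-0.0,0.0,0.0,-0.0,-0.0],
end [0.5999 0.1661 0.2506]
```

Emit:
carry_out(
  deltas=[
    [[0.02,0,0,0,0,0],[0.025,0,0,0,0,0],[0.025,0,0,0,0,0],[0.015,0,0,0,0,0],[0.01,0,0,0,0,0]],
  ],
)

```text
t: 11.35
position: [0.6019, 0.1644, 0.2515]
ee_rot: [0.997, -0.021, -0.001, 0.08]
contact_force: [-0.6, -0.7, -0.9]
finger_gap: 0.135
```

Emit:
carry_out(
  deltas=[
    [[0,0,0,0,0,0],[0,0,0.012,0,0,0],[0,0,0.01,0,0,0],[0,0,0.003,0,0,0],[0,0,0,0,0,0]],
  ],
)

```text
t: 11.85
position: [0.5995, 0.1634, 0.2272]
ee_rot: [0.997, -0.019, -0.001, 0.08]
contact_force: [-1.5, 2.5, 7.8]
finger_gap: 0.135
```

Emit:
carry_out(
  deltas=[
    [[0,0,0,0,0,0],[0,0,0,0,0,0]],
  ],
)

```text
t: 12.05
position: [0.5995, 0.1634, 0.2272]
ee_rot: [0.997, -0.019, -0.001, 0.08]
contact_force: [-2.3, 1.2, 8.2]
finger_gap: 0.13
```

Emit:
carry_out(
  deltas=[
    [[0,0,0,0,0,0],[0,0,0,0,0,0],[0,0,0,0,0,0],[0,0,0,0,0,0],[0,0,0,0,0,0]],
  ],
  claw=0.045,
)

```text
t: 12.55
position: [0.6, 0.1626, 0.226]
ee_rot: [0.997, -0.02, -0.001, 0.08]
contact_force: [-0.5, 0.5, 0.4]
finger_gap: 0.482
```

Emit:
carry_out(
  deltas=[
    [[0,0,0,0,0,0],[0,0,-0.03,0,0,0],[0,0,-0.045,0,0,0],[0,0,-0.045,0,0,0],[0,0,-0.045,0,0,0]],
  ],
)

```text
t: 13.05
position: [0.6007, 0.189, 0.3909]
ee_rot: [0.997, -0.02, -0.001, 0.08]
contact_force: [1.6, 0.8, 1.2]
finger_gap: 0.514
```

```bash
python3 - <<'E'
from h import *
s=robot.observe();print(s['t'],s['position'],s['contact_force'])
rows([((.60,.06,.40),tool(YW))])
E
```

```text
13.05 [0.60073149 0.18901252 0.39092568] [1.59478935 0.75264889 1.21816946]
t 13.05 at [0.6007 0.189  0.3909]
-- 3
[0.001,0.043,0.004,0.053,-0.0,-0.0],
[0.002,0.043,0.002,0.054,-0.0,-0.0],
[0.001,0.043,-0.001,0.053,-0.001,-0.0],
end [0.5997 0.06   0.3997]
```

Emit:
carry_out(
  deltas=[
    [[0.001,0.043,0.004,0.053,0,0],[0.002,0.043,0.002,0.054,0,0],[0.001,0.043,-0.001,0.053,0,0],[0,0,0,0,0,0],[0,0,0,0,0,0]],
  ],
  claw=0.0,
  squeeze=30,
)

```text
t: 13.55
position: [0.6002, 0.0576, 0.398]
ee_rot: [1.0, -0.022, 0.0, 0.0]
contact_force: [0.4, 1.2, -0.7]
finger_gap: 0.153
```

```bash
python3 - <<'E'
from h import *
s=robot.observe();print(s['t'],s['position'],s['contact_force'])
k=[[.599,.084,.295]]
snap('wrist','w5',[np.array(k)]); snap('side','s5')
w=cv2.imread('pics/w5.png'); a=cv2.imread('pics/s5_raw.png')[165:345,150:310]
a=cv2.resize(a,None,fx=2.5,fy=2.5,interpolation=cv2.INTER_CUBIC)
w=w[:450,150:550]
c=np.zeros((450,800,3),'uint8');c[:,:400]=w;c[:,400:]=a[:450,:400]
cv2.imwrite('pics/m8.png',c)
E
```

```text
13.55 [0.60023969 0.05757317 0.3979581 ] [ 0.37212243  1.20252039 -0.73871891]
```

View pics/m8.png

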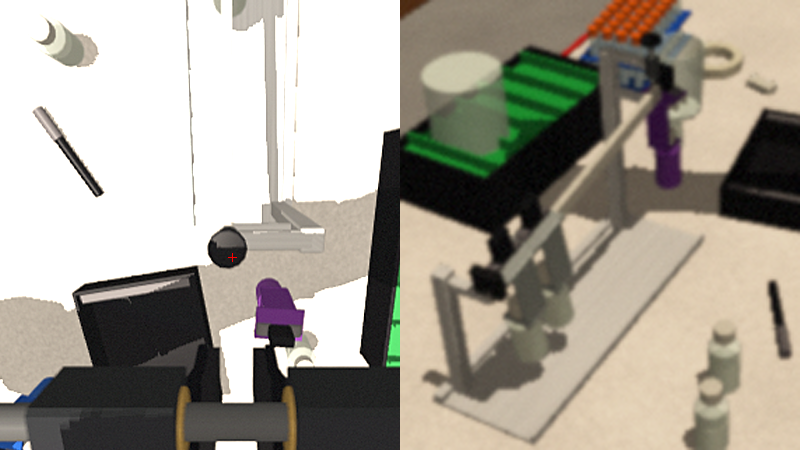

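Both carriers hang queued at the stop ((500,250) and (530,215) right). The keeper head is at (227,247) in the left crop, about 7 mm off my mark. I compute it and push.

```bash
python3 - <<'E'
from h import *
k=plane(cam('wrist'),[[377/1.4-.5,247/1.4-.5]],.295)[0];print(k)
rows([((k[0],k[1],.31),tool(YW)),((k[0],k[1],.275),tool(YW))],v=.04)
E
```

```text
[0.59521453 0.09494185 0.295     ]
t 13.65 at [0.5997 0.0613 0.398 ]
-- 3
[-0.002,-0.011,0.029,-0.0,-0.0,0.001],
[-0.002,-0.011,0.029,-0.0,-0.0,0.0],
[-0.002,-0.011,0.03,-0.0,-0.001,0.001],
-- 1
[0.0,-0.0,0.035,-0.0,0.0,-0.0],
end [0.595  0.0945 0.275 ]
```

Emit:
carry_out(
  deltas=[
    [[-0.001,-0.01,0.029,0,0,0],[-0.002,-0.01,0.029,0,0,0],[-0.001,-0.01,0.025,0,0,0],[0,0,0,0,0,0],[0,0,0.01,0,0,0]],
  ],
)

```text
t: 14.15
position: [0.5975, 0.0918, 0.3064]
ee_rot: [1.0, -0.018, 0.001, -0.0]
contact_force: [0.4, -0.5, 1.4]
finger_gap: 0.002
```

Emit:
carry_out(
  deltas=[
    [[0,0,0.01,0,0,0],[0,0,0.01,0,0,0],[0,0,0.006,0,0,0],[0,0,0,0,0,0],[0,0,0,0,0,0]],
  ],
)

```text
t: 14.65
position: [0.5971, 0.0896, 0.2787]
ee_rot: [1.0, -0.02, -0.0, 0.0]
contact_force: [0.4, -0.3, -0.2]
finger_gap: 0.008
```

Emit:
carry_out(
  deltas=[
    [[0,0,0.003,0,0,0],[0,0,0.002,0,0,0],[0,0,0,0,0,0]],
  ],
)

```text
t: 14.95
position: [0.5973, 0.0897, 0.2772]
ee_rot: [1.0, -0.02, 0.002, 0.001]
contact_force: [-10.4, -4.9, 24.2]
finger_gap: 0.006
```

```bash
python3 - <<'E'
from h import *
s=robot.observe();print(s['position'],s['contact_force'])
E
```

```text
[0.59732187 0.08971515 0.277171  ] [-10.38521769  -4.93768031  24.18037167]
```

The keeper bottomed out at TCP z 0.277, i.e. 18 mm down, with 24 N. I rise and head to the cover.

Emit:
carry_out(
  deltas=[
    [[0,0,-0.01,0,0,0],[0,0,-0.03,0,0,0],[0,0,-0.04,0,0,0],[0,0,0,0,0,0],[0,0,0,0,0,0]],
  ],
  claw=0.05,
)

```text
t: 15.45
position: [0.5974, 0.0903, 0.3545]
ee_rot: [1.0, -0.02, 0.001, 0.0]
contact_force: [-0.4, -0.2, -0.7]
finger_gap: 0.375
```

```bash
python3 - <<'E'
from h import *
s=robot.observe();print(s['position'],s['contact_force'])
rows([((.461,-.35,.30),tool(.126)),((.461,-.385,.2),tool(.126))])
E
```

```text
[0.59743272 0.09030556 0.35446913] [-0.42814605 -0.19266366 -0.71992494]
t 15.45 at [0.5974 0.0903 0.3545]
-- 10
[-0.012,0.045,0.005,0.0,-0.0,-0.017],
[-0.013,0.044,0.005,0.0,-0.0,-0.016],
[-0.013,0.044,0.006,0.0,-0.0,-0.017],
[-0.014,0.044,0.005,0.0,-0.0,-0.016],
[-0.015,0.044,0.006,0.0,-0.0,-0.017],
[-0.016,0.043,0.005,0.0,-0.0,-0.016],
[-0.016,0.043,0.006,0.0,-0.0,-0.017],
[-0.017,0.043,0.005,0.0,-0.001,-0.016],
[-0.018,0.043,0.006,0.0,-0.0,-0.017],
[-0.018,0.042,0.005,0.0,-0.001,-0.016],
-- 3
[-0.001,0.011,0.033,0.0,0.0,-0.0],
[-0.002,0.012,0.034,0.0,0.0,-0.0],
[-0.001,0.011,0.033,0.0,0.0,-0.0],
end [ 0.4611 -0.3845  0.2003]
```

Emit:
carry_out(
  deltas=[
    [[-0.012,0.045,0.005,0,0,-0.017],[-0.013,0.044,0.005,0,0,-0.016],[-0.013,0.044,0.006,0,0,-0.017],[-0.014,0.044,0.005,0,0,-0.016],[-0.015,0.044,0.006,0,0,-0.017]],
  ],
)

```text
t: 15.95
position: [0.5274, -0.1325, 0.3255]
ee_rot: [1.0, 0.022, -0.001, 0.0]
contact_force: [1.3, 0.3, 0.0]
finger_gap: 0.574
```

Emit:
carry_out(
  deltas=[
    [[-0.016,0.043,0.005,0,0,-0.016],[-0.016,0.043,0.006,0,0,-0.017],[-0.017,0.043,0.005,0,0,-0.016],[-0.018,0.043,0.006,0,0,-0.017],[-0.018,0.042,0.005,0,0,-0.016]],
  ],
)

```text
t: 16.45
position: [0.4588, -0.3523, 0.2984]
ee_rot: [0.998, 0.063, -0.001, -0.0]
contact_force: [-0.6, -0.2, -0.2]
finger_gap: 0.575
```

Emit:
carry_out(
  deltas=[
    [[-0.001,0.011,0.033,0,0,0],[-0.002,0.012,0.034,0,0,0],[0,0,0,0,0,0],[0,0,0,0,0,0],[0,0,0,0,0,0]],
  ],
)

```text
t: 16.95
position: [0.4615, -0.3728, 0.2347]
ee_rot: [0.998, 0.064, 0.001, 0.001]
contact_force: [0.3, -0.3, 0.4]
finger_gap: 0.578
```

```bash
python3 - <<'E'
from h import *
s=robot.observe();print(s['t'],s['position'],s['ee_rot'],s['contact_force'])
o,y=(.461,-.383),.126
snap('wrist','w6',[rect(o,y,-.008,.008,-.025,.025,.04),rect(o,y,-.071,.071,-.092,.092,.008)])
E
```

```text
16.95 [ 0.461505   -0.37283206  0.23472898] [9.97974096e-01 6.36085799e-02 1.08859443e-03 6.83375038e-04] [ 0.25979162 -0.31319009  0.35629896]
```

View pics/w6.png

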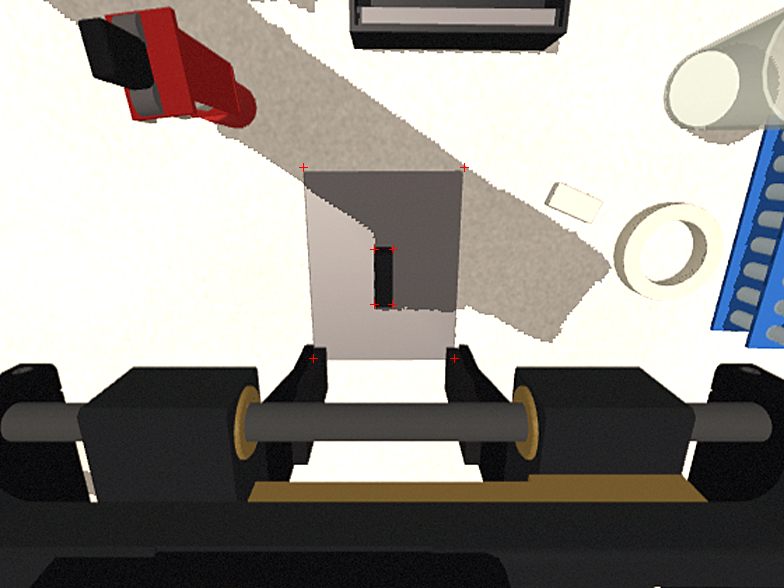

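The cover lies where first measured: marks and corners agree within 4 px, block at (384,278). I go down and grip it.

```bash
python3 - <<'E'
from h import *
rows([((.461,-.384,.05),tool(.126)),((.461,-.384,.013),tool(.126))],v=.045)
E
```

```text
t 17.0 at [ 0.4616 -0.373   0.2349]
-- 5
[-0.0,0.002,0.037,0.0,-0.0,0.0],
[-0.001,0.002,0.037,0.001,-0.001,0.0],
[-0.0,0.002,0.037,0.0,-0.0,0.0],
[-0.001,0.002,0.037,0.001,-0.001,0.001],
[-0.0,0.003,0.037,0.0,-0.0,0.0],
-- 1
[-0.0,-0.0,0.037,0.0,-0.0,0.0],
end [ 0.4613 -0.3844  0.0129]
```

Emit:
carry_out(
  deltas=[
    [[-0.001,0.002,0.037,0,0,0],[0,0.002,0.037,0,0,0],[0,0.002,0.037,0,0,0],[0,0.002,0.037,0,0,0],[0,0.003,0.037,0,0,0]],
  ],
)

```text
t: 17.5
position: [0.4621, -0.3849, 0.0484]
ee_rot: [0.998, 0.063, 0.001, 0.001]
contact_force: [0.2, -0.9, -0.3]
finger_gap: 0.571
```

Emit:
carry_out(
  deltas=[
    [[0,0,0.02,0,0,0],[0,0,0.015,0,0,0],[0,0,0,0,0,0],[0,0,0,0,0,0]],
  ],
)

```text
t: 17.9
position: [0.462, -0.385, 0.0144]
ee_rot: [0.998, 0.063, 0.001, 0.001]
contact_force: [-0.1, -0.2, 0.5]
finger_gap: 0.574
```

Emit:
carry_out(
  deltas=[
    [[0,0,0,0,0,0],[0,0,0,0,0,0],[0,0,0,0,0,0],[0,0,0,0,0,0],[0,0,0,0,0,0]],
  ],
  claw=0.0,
  squeeze=40,
)

```text
t: 18.4
position: [0.4611, -0.3848, 0.0131]
ee_rot: [0.998, 0.063, 0.0, 0.0]
contact_force: [-0.2, 0.1, 0.1]
finger_gap: 0.207
```

Emit:
carry_out(
  deltas=[
    [[0,0,0,0,0,0],[0,0,0,0,0,0]],
  ],
)

```text
t: 18.6
position: [0.4611, -0.3848, 0.0131]
ee_rot: [0.998, 0.063, 0.0, 0.0]
contact_force: [-1.7, -0.4, 1.4]
finger_gap: 0.176
```

```bash
python3 - <<'E'
from h import *
s=robot.observe();p=np.array(s['position']);print(s['contact_force'],s['finger_gap'],R.from_quat(s['ee_rot']).as_matrix()[:,0])
q=R.from_quat(s['ee_rot'])
rows([(p+[0,0,.15],q),((.4795,-.0925,p[2]+.15),tool(.123))],v=.045)
E
```

```text
[-1.71583632 -0.44716928  1.36607359] 0.1762672186850784 [9.92057942e-01 1.25779969e-01 6.62173368e-04]
t 18.6 at [ 0.4611 -0.3848  0.0131]
-- 4
[0.0,0.0,-0.037,0.0,0.0,0.0],
[0.0,0.0,-0.038,0.0,0.0,0.0],
[0.0,0.0,-0.037,0.0,0.0,0.0],
[0.0,0.0,-0.038,0.0,0.0,0.0],
-- 7
[0.008,-0.041,-0.0,0.0,-0.0,0.0],
[0.008,-0.041,-0.0,0.0,-0.0,0.001],
[0.008,-0.041,-0.0,0.0,-0.0,0.0],
[0.008,-0.041,-0.0,0.0,-0.0,0.001],
[0.008,-0.041,-0.0,0.0,-0.0,0.0],
[0.007,-0.041,-0.0,0.0,-0.0,0.001],
[0.008,-0.042,-0.0,0.001,-0.001,0.0],
end [ 0.4797 -0.0921  0.163 ]
```

Emit:
carry_out(
  deltas=[
    [[0,0,-0.02,0,0,0],[0,0,-0.045,0,0,0],[0,0,-0.045,0,0,0],[0,0,-0.045,0,0,0],[0,0,-0.045,0,0,0]],
  ],
)

```text
t: 19.1
position: [0.4605, -0.3843, 0.2145]
ee_rot: [0.998, 0.063, 0.0, -0.0]
contact_force: [1.1, -0.7, -1.1]
finger_gap: 0.182
```

Emit:
carry_out(
  deltas=[
    [[0.008,-0.041,0,0,0,0],[0.008,-0.041,0,0,0,0],[0.008,-0.041,0,0,0,0],[0.008,-0.041,0,0,0,0],[0.008,-0.041,0,0,0,0]],
  ],
)

```text
t: 19.6
position: [0.4745, -0.1746, 0.2126]
ee_rot: [0.998, 0.063, 0.0, 0.0]
contact_force: [0.8, 0.2, -1.3]
finger_gap: 0.18
```

```bash
python3 - <<'E'
from h import *
def ld(f): a=np.load(f'pics/{f}.npy');return a[0],a[2][:,0],a[1]
outs=[]
for f in('w1','w4'):
    c=ld(f); im=cv2.imread(f'pics/{f}_raw.png'); im=np.clip(im*1.5,0,255).astype('uint8')
    P=rect((.479,-.0927),.123,-.079,.079,-.1,.1,.048); uv=proj(c,P); print(f,uv.round(1).tolist(),c[1])
    x0,y0=(np.clip(uv.min(0)-12,0,None)).astype(int); x1,y1=np.minimum(uv.max(0)+12,[560,420]).astype(int)
    k=min(400/(x1-x0),600/(y1-y0)); o=cv2.resize(im[y0:y1,x0:x1],None,fx=k,fy=k,interpolation=cv2.INTER_CUBIC)
    for a,b in zip(uv,np.roll(uv,-1,0)):
        q=[tuple(int(v) for v in (w+.5-[x0,y0])*k) for w in(a,b)]; cv2.line(o,*q,(0,0,255),1)
    o=cv2.copyMakeBorder(o,0,600-o.shape[0],0,max(0,400-o.shape[1]),0)[:600,:400]; outs.append(o); print(x0,y0,k)
cv2.imwrite('pics/m9.png',np.hstack(outs))
s=robot.observe();print(s['position'],s['contact_force'],s['finger_gap'])
E
```

```text
w1 [[242.0, 275.5], [347.1, 277.8], [361.4, 141.5], [240.9, 138.5]] [0.429469  0.0249704 0.4525471]
228 126 2.7586206896551726
w4 [[196.6, 223.7], [305.1, 230.0], [318.9, 81.3], [193.3, 73.5]] [ 0.50270476 -0.03663357  0.45928228]
181 61 2.684563758389262
[ 0.47445738 -0.17455201  0.21263831] [ 0.7674547   0.17967435 -1.25817334] 0.18048511535489947
```

View pics/m9.png

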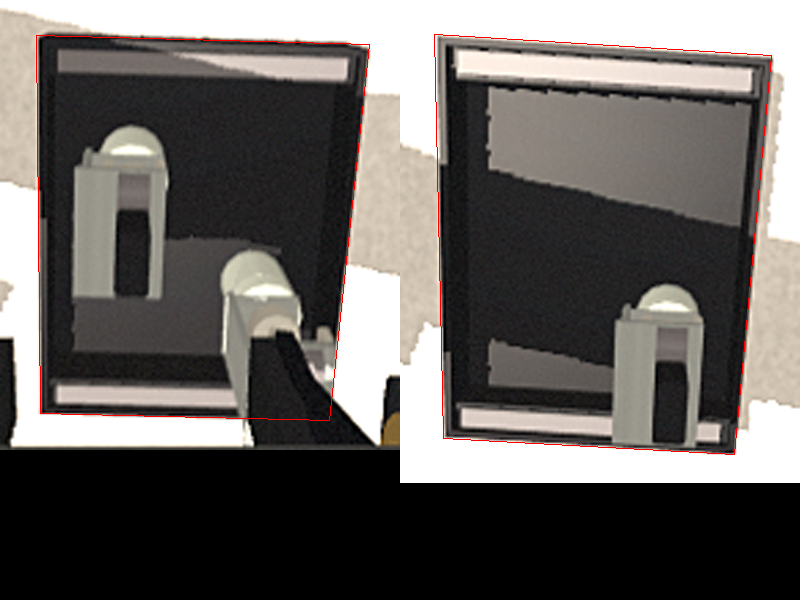

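My tub outline matches both earlier wrist views within about 1 mm, so I centre the cover over it.

```bash
python3 - <<'E'
from h import *
rows([((.4795,-.0932,.21),tool(.123)),((.4795,-.0932,.075),tool(.123))],v=.045)
E
```

```text
t 19.6 at [ 0.4745 -0.1746  0.2126]
-- 2
[0.008,-0.04,0.001,0.0,-0.0,0.001],
[0.007,-0.04,0.002,0.0,-0.0,0.002],
-- 3
[0.0,-0.0,0.045,0.0,-0.0,-0.0],
[0.0,-0.0,0.045,0.0,-0.0,-0.0],
[0.0,-0.0,0.045,0.0,-0.0,-0.0],
end [ 0.4794 -0.0934  0.0746]
```

Emit:
carry_out(
  deltas=[
    [[0.008,-0.04,0.001,0,0,0.001],[0.007,-0.04,0.002,0,0,0.002],[0,0,0.04,0,0,0],[0,0,0.045,0,0,0],[0,0,0.03,0,0,0]],
  ],
)

```text
t: 20.1
position: [0.4784, -0.0947, 0.0923]
ee_rot: [0.998, 0.062, -0.001, 0.0]
contact_force: [0.4, -0.4, -1.4]
finger_gap: 0.178
```

Emit:
carry_out(
  deltas=[
    [[0,0,0,0,0,0],[0,0,0,0,0,0],[0,0,0,0,0,0]],
  ],
)

```text
t: 20.4
position: [0.481, -0.0952, 0.0968]
ee_rot: [0.998, 0.061, 0.002, 0.001]
contact_force: [1.2, 0.1, -1.3]
finger_gap: 0.181
```

```bash
python3 - <<'E'
from h import *
s=robot.observe();print(s['contact_force'],s['finger_gap'])
rows([((.4795,-.0932,.062),tool(.123))],v=.045)
E
```

```text
[ 1.16304754  0.10520639 -1.31402827] 0.18057416468311366
t 20.4 at [ 0.481  -0.0952  0.0968]
-- 1
[-0.001,-0.002,0.035,0.001,-0.003,-0.0],
end [ 0.4799 -0.0934  0.0618]
```

Next I descend to the rim and check the force.

Emit:
carry_out(
  deltas=[
    [[-0.001,-0.002,0.012,0,0,0],[0,0,0.01,0,0,0],[0,0,0.008,0,0,0],[0,0,0.003,0,0,0],[0,0,0,0,0,0]],
  ],
)

```text
t: 20.9
position: [0.4782, -0.093, 0.0613]
ee_rot: [0.998, 0.062, -0.0, -0.0]
contact_force: [-0.2, 0.7, -2.5]
finger_gap: 0.183
```

Emit:
carry_out(
  deltas=[
    [[0,0,0,0,0,0],[0,0,0.002,0,0,0],[0,0,0.002,0,0,0],[0,0,0,0,0,0]],
  ],
)

```text
t: 21.3
position: [0.4787, -0.0932, 0.0579]
ee_rot: [0.998, 0.061, 0.0, 0.0]
contact_force: [0.3, -1.0, -1.6]
finger_gap: 0.179
```

It has entered the rim freely (TCP 0.0579, no force). Now I press it down.

Emit:
carry_out(
  deltas=[
    [[0,0,0.002,0,0,0],[0,0,0.002,0,0,0],[0,0,0.001,0,0,0],[0,0,0,0,0,0],[0,0,0,0,0,0]],
  ],
)

```text
t: 21.8
position: [0.4787, -0.0933, 0.0531]
ee_rot: [0.998, 0.061, 0.0, 0.0]
contact_force: [-2.0, -0.6, 4.5]
finger_gap: 0.179
```

Emit:
carry_out(
  deltas=[
    [[0,0,0.001,0,0,0],[0,0,0.001,0,0,0],[0,0,0,0,0,0]],
  ],
)

```text
t: 22.1
position: [0.4787, -0.0933, 0.0529]
ee_rot: [0.998, 0.061, -0.0, 0.001]
contact_force: [-15.2, 1.4, 35.4]
finger_gap: 0.182
```

Bottomed out at TCP 0.0529 with 35 N. I relieve the force, open and rise.

Emit:
carry_out(
  deltas=[
    [[0,0,-0.002,0,0,0],[0,0,0,0,0,0]],
  ],
)

```text
t: 22.3
position: [0.4788, -0.0933, 0.053]
ee_rot: [0.998, 0.061, 0.001, 0.0]
contact_force: [0.9, -0.2, 4.3]
finger_gap: 0.176
```

Emit:
carry_out(
  deltas=[
    [[0,0,0,0,0,0],[0,0,0,0,0,0],[0,0,0,0,0,0],[0,0,0,0,0,0],[0,0,0,0,0,0]],
  ],
  claw=0.05,
)

```text
t: 22.8
position: [0.4786, -0.0932, 0.0528]
ee_rot: [0.998, 0.061, 0.0, 0.0]
contact_force: [0.1, -0.0, -0.3]
finger_gap: 0.531
```

Emit:
carry_out(
  deltas=[
    [[0,0,-0.02,0,0,0],[0,0,-0.045,0,0,0],[0,0,-0.045,0,0,0],[0,0,-0.045,0,0,0],[0,0,-0.045,0,0,0]],
  ],
)

```text
t: 23.3
position: [0.4782, -0.0929, 0.2548]
ee_rot: [0.998, 0.062, 0.0, 0.0]
contact_force: [0.9, -2.2, 0.6]
finger_gap: 0.573
```

Emit:
carry_out(
  deltas=[
    [[0,0,-0.045,0,0,0],[0,0,0,0,0,0],[0,0,0,0,0,0]],
  ],
)

```text
t: 23.6
position: [0.4788, -0.0932, 0.2986]
ee_rot: [0.998, 0.061, 0.001, 0.001]
contact_force: [1.0, 0.4, -0.4]
finger_gap: 0.575
```

```bash
python3 - <<'E'
from h import *
s=robot.observe();print(s['t'],s['position'],s['contact_force'])
snap('wrist','w7',[rect((.479,-.0927),.123,-.071,.071,-.092,.092,.048),rect((.479,-.0927),.123,-.008,.008,-.025,.025,.08)]); snap('side','s7')
a=cv2.imread('pics/s7_raw.png')[150:330,150:350];a=cv2.resize(a,(400,360),interpolation=cv2.INTER_CUBIC)
w=cv2.imread('pics/w7.png')[120:480,200:600]
cv2.imwrite('pics/m10.png',np.hstack([w,a]))
E
```

```text
23.6 [ 0.47879727 -0.09320163  0.29857419] [ 1.01643526  0.38696161 -0.38468412]
```

View pics/m10.png

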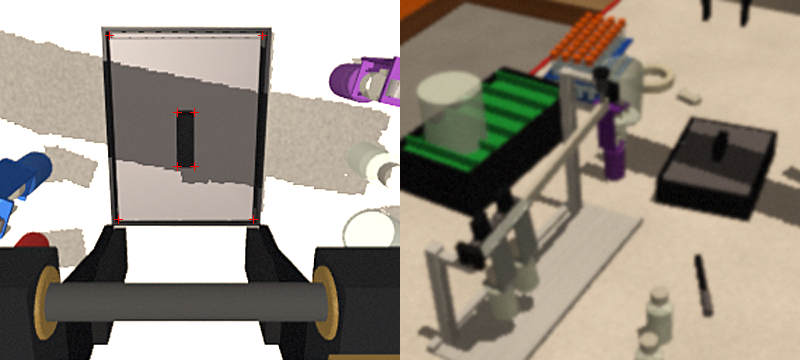

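The cover lies inside the rim on my predicted marks (block at (186,140)). Both bottles are queued at the stop and the robot is clear, so I hand in.

```bash
python3 -c "
from station import robot
print(robot.job_done())"
```

```text
the job is handed in; nothing more can be done
None
```

I finished all three steps and handed the job in at about 24 s of robot time; it gives no verdict.

- **Bottles:** There were two white carriers in the tub. I hung each at the load point on the rail and let go. Both ran down by themselves, and the last side view shows them queued at the stop. I judged their spacing by eye and did not measure it.
- **Keeper:** It went down until it stopped at TCP z 0.277 m, 18 mm below its raised height, with 24 N on the tool. I did not look at it closely afterwards.
- **Cover:** It dropped into the rim without catching and stopped at TCP z 0.0529 m under 35 N. That puts its grip point about 66 mm up, as specified. The last wrist picture shows it on the predicted outline. I judged it level from that picture and the stop height; the two seal joints were not read.
- **Robot and other things:** The gripper was open and clear at the end, with only sensor noise on the force reading. The other things in the last views stand where they were.

No check failed. The one disagreement was the keeper's position: my first estimate was about 7 mm off. I corrected it from the wrist camera before pushing.

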